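# Find the rocking corner of the centrifuge plate and shim it

### The arm

A 7-joint arm with a two-finger parallel gripper is mounted at the origin on the work surface; the furniture and walls round the work are solid. World frame = base frame: x ahead of the robot, y to its left, z up, the work surface at z = 0. Lengths are in m, angles in rad, forces in N, time in s.
With the tool pointing down it reaches from about 0.425 to 1.025 m from the base axis. Payload 3.6 kg.
Tool frame: the origin (TCP) lies at the very end of the fingers, on their centre line; the grasp point (between the pads) lies 19 mm behind it; z points along the fingers, y is the line along which they close (so a half turn about z gives the same grasp; the last joint's range is limited). The gripper opens to 85 mm and grips with 20 to 120 N. Pads are 22 mm wide; open, the fingers measure 114 mm over their backs; the gripper's body (76 mm by 85 mm) begins 54 mm behind the grasp point. The pads swing forward as they close: fully open they stand 13 mm farther back than shut.
Start: joints at [-1.266, 0.591, 0.048, 1.609, -0.033, 0.943, -0.034], TCP at [0.282, 0.668, 0.21] pointing down, gripper open.
Joint ranges: [-2.69, 2.69], [-0.47, 2.24], [-1.27, 1.36], [0.19, 2.51], [-1.53, 4.68], [0.08, 2.07], [-3.09, 3.09]. Speed limits (rad/s): [2.57, 2.57, 3.14, 3.14, 3.14, 3.14, 3.14].

### API

Orientations are given as a unit quaternion [x, y, z, w].
In Python, from workcell import arm gives the robot as it stands. The module is installed in compiled form; this text tells all that it offers. Calls block until the motion is done:
- arm.move_pose(position, orientation): joint-space move of the TCP to a pose.
- arm.movel(position, orientation=None, velocity=0.15): straight line of the TCP; orientation=None keeps the orientation; velocity is the mean speed in m/s.
- arm.move_j(angles): joint-space move.
- arm.command_gripper(opening, effort=None): finger opening in m; effort is the grip in N (None keeps the last); returns when the fingers have stopped.
- arm.pause(seconds).
- arm.inverse_kinematics(position, orientation): joint angles nearest the present ones, or None.
- arm.read_camera(name): name is "side" or "top" or "wrist"; returns the picture (420x560x3 uint8, red, green, blue); there is no depth.
- arm.camera_model(name): a dict with "intrinsics" (3x3 intrinsics, pixels), "k1" (the pictures are not rectified: a ray, as slopes to the right and down, at radius r is drawn at 1 + k1 r^2 times it, then the intrinsics apply), "R" (3x3) and "t" (3): a world point X has camera coordinates R X + t; the wrist camera has in their place "T_tool_cam" (4x4, takes a point from camera to tool coordinates, whose origin is the TCP and whose axes are the flange's). Camera axes: x right, y down, z forward; pixel columns grow to the right and rows downward; lengths in m; the calibration is good to about 2 mm. A picture is of the moment at which its call begins: read the wrist's pose just before it. camera_model takes no time and is no camera call.
A pose or a line that the arm cannot do raises arm.PlanningError and nothing moves.
- arm.close_job(): hands the job in; it is judged then, once.
Readings, each from a call of its own:
- arm.current_clock(): time.
- arm.current_joint_positions(): joint angles.
- arm.current_joint_vel(): joint speeds.
- arm.current_effort(): joint torques, N m.
- arm.current_position(): TCP position.
- arm.current_eef_rot(): TCP orientation.
- arm.current_wrist_force(): force on the tool from outside, world axes, zero at the start.
- arm.current_ft_torque(): the same for the moment, N m.
- arm.current_finger_gap(): finger opening in m.
- arm.current_grip_force(): force on a finger pad.
Only numpy, scipy, OpenCV 4.12 (cv2) and the standard library are available. Lean on these libraries where they do the work, as an engineer would, in place of code of your own. Each camera call takes 0.05 s, during which the arm holds its last target. There are 200 camera calls.

### The job

The centrifuge's base plate rocks on its feet. Press down on the plate's corners one after another, without closing on anything, until you find the one that gives; then press that corner's raised shim down flat with the fingertips and let go. Leave the other three shims standing, and do not disturb the timer, forceps or pen beside the stand.

Things in the scene. Friction and masses are not known exactly. Their poses are not given: they have to be found in the camera images.
- stand: Low grey base, 156 x 286 x 10 mm, screwed to the worktop; origin at the centre of its underside on the worktop, x away from the robot, y along its long side, z up. Fixed. It turns up to about 20 degrees either way between runs.
- plate: Aluminium plate, 150 x 150 x 12 mm, on a sprung bolt at its centre; origin at its centre, axes along the stand's; top level, 56 mm above the worktop. Three hidden feet bear (pressed there it gives under 1.5 mm). One, a different one each run and not visible, is short: about 5 N tips that corner 4 to 5 mm down to a stop, the opposite one up; released, it springs back.
- corner_near_left (a point): Point on the plate's top over the hidden foot of the corner nearer the robot, on the stand's left (+y of the stand), 20 mm in from both edges of the plate; moves with the plate: the place to press that corner.
- corner_near_right (a point): Point on the plate's top over the hidden foot of the corner nearer the robot, on the right (-y), 20 mm in from both edges of the plate; moves with the plate: the place to press that corner.
- corner_far_left (a point): Point on the plate's top over the hidden foot of the corner farther (+x), on the left (+y), 20 mm in from both edges of the plate; moves with the plate: the place to press that corner.
- corner_far_right (a point): Point on the plate's top over the hidden foot of the corner farther (+x), on the right (-y), 20 mm in from both edges of the plate; moves with the plate: the place to press that corner.
- shim_near_left: Steel cam shim of the corner nearer the robot, on the stand's left (+y of the stand): leaf 20 mm wide, 5 mm thick, with a round 24 mm tab centred 55 mm from its hinge, standing out from under the plate's left edge, rising outward at 40 to 49 degrees. Origin on the level hinge axis, 24 mm up, 7 mm inside the plate's edge; x outward (stand's +y) at joint 0, dipping as the joint grows.
- shim_near_left_fold (a joint): How far that shim is folded down, rad: 0 to 0.12 at the start (raised), 0.85 when it lies flat. It stays where it is left. Pressing it straight down near the tab takes about 3 to 4 N where the foot is short; where the foot bears it stops at about 0.17 rad and must not be forced.
- tab_near_left (a point): Point on that shim's upper face, 52 mm from its hinge, moving with it: about 65 mm above the worktop and 33 mm outward of the hinge when raised, 27 mm and 52 mm when flat. A straight press down 38 mm outward of the hinge meets the leaf or tab all the way to flat, its top then 26 mm above the worktop.
- shim_near_right: Steel cam shim of the corner nearer the robot, on the right (-y): leaf 20 mm wide, 5 mm thick, with a round 24 mm tab centred 55 mm from its hinge, standing out from under the plate's right edge, rising outward at 40 to 49 degrees. Origin on the level hinge axis, 24 mm up, 7 mm inside the plate's edge; x outward (stand's -y) at joint 0, dipping as the joint grows.
- shim_near_right_fold (a joint): How far that shim is folded down, rad: 0 to 0.12 at the start (raised), 0.85 when it lies flat. It stays where it is left. Pressing it straight down near the tab takes about 3 to 4 N where the foot is short; where the foot bears it stops at about 0.17 rad and must not be forced.
- tab_near_right (a point): Point on that shim's upper face, 52 mm from its hinge, moving with it: about 65 mm above the worktop and 33 mm outward of the hinge when raised, 27 mm and 52 mm when flat. A straight press down 38 mm outward of the hinge meets the leaf or tab all the way to flat, its top then 26 mm above the worktop.
- shim_far_left: Steel cam shim of the corner farther (+x), on the left (+y): leaf 20 mm wide, 5 mm thick, with a round 24 mm tab centred 55 mm from its hinge, standing out from under the plate's left edge, rising outward at 40 to 49 degrees. Origin on the level hinge axis, 24 mm up, 7 mm inside the plate's edge; x outward (stand's +y) at joint 0, dipping as the joint grows.
- shim_far_left_fold (a joint): How far that shim is folded down, rad: 0 to 0.12 at the start (raised), 0.85 when it lies flat. It stays where it is left. Pressing it straight down near the tab takes about 3 to 4 N where the foot is short; where the foot bears it stops at about 0.17 rad and must not be forced.
- tab_far_left (a point): Point on that shim's upper face, 52 mm from its hinge, moving with it: about 65 mm above the worktop and 33 mm outward of the hinge when raised, 27 mm and 52 mm when flat. A straight press down 38 mm outward of the hinge meets the leaf or tab all the way to flat, its top then 26 mm above the worktop.
- shim_far_right: Steel cam shim of the corner farther (+x), on the right (-y): leaf 20 mm wide, 5 mm thick, with a round 24 mm tab centred 55 mm from its hinge, standing out from under the plate's right edge, rising outward at 40 to 49 degrees. Origin on the level hinge axis, 24 mm up, 7 mm inside the plate's edge; x outward (stand's -y) at joint 0, dipping as the joint grows.
- shim_far_right_fold (a joint): How far that shim is folded down, rad: 0 to 0.12 at the start (raised), 0.85 when it lies flat. It stays where it is left. Pressing it straight down near the tab takes about 3 to 4 N where the foot is short; where the foot bears it stops at about 0.17 rad and must not be forced.
- tab_far_right (a point): Point on that shim's upper face, 52 mm from its hinge, moving with it: about 65 mm above the worktop and 33 mm outward of the hinge when raised, 27 mm and 52 mm when flat. A straight press down 38 mm outward of the hinge meets the leaf or tab all the way to flat, its top then 26 mm above the worktop.
- timer: White countdown timer, 62 x 62 x 18 mm, loose beside the stand's right end; origin at the centre of its underside. Bystander.
- forceps: Steel forceps, 14 x 136 x 5 mm, loose, lying beside the stand's left end; origin at the centre of its underside, length along its y. Bystander.
- marker_pen: Black marker pen, 12 x 137 x 13 mm, loose, lying beyond the forceps; origin at the centre of its underside, length along its y. Bystander.

How it is judged:
By the outcome, as a careful person would: the job done as asked, in the order asked, and still so for the second after the job is handed in, with the robot touching nothing.
It also fails if it takes over 48 s, if anything falls off the work surface, if the arm or the gripper's body presses on something with over 40 N, if the wrist force passes 120 N, or if a joint passes its speed limit or range.

## Working session

There is one attempt and no reset: what is moved stays moved. The work goes in short steps, each a Python script; the robot and the scene stay as the last script left them, time stands still between calls to the robot, and variables do not carry over. Pictures are saved under pics/ and viewed, at most 10 in all, crops included, and the job is handed in when it is done.

```bash
mkdir -p pics
python3 - <<'E'
from workcell import arm
import cv2
for n in("top","side"):
    im=arm.read_camera(n); cv2.imwrite(f"pics/{n}0.png",im[:,:,::-1])
    m=arm.camera_model(n); print(n,m)
print(arm.current_clock(),arm.current_eef_rot())
E
```

```text
top {'intrinsics': array([[393.71543368,   0.        , 281.34570321],
       [  0.        , 393.71543368, 205.48259339],
       [  0.        ,   0.        ,   1.        ]]), 'k1': -0.10070303463430144, 'R': array([[-5.74470570e-03, -9.99408505e-01,  3.39063065e-02],
       [-9.82796637e-01, -6.16642522e-04, -1.84689984e-01],
       [ 1.84601649e-01, -3.43839936e-02, -9.82211776e-01]]), 't': array([0.03144467, 0.57347777, 0.83082633])}
side {'intrinsics': array([[394.559199  ,   0.        , 281.65610937],
       [  0.        , 394.559199  , 213.02943344],
       [  0.        ,   0.        ,   1.        ]]), 'k1': -0.1084425993211378, 'R': array([[ 0.83788419, -0.54584401,  0.00209643],
       [-0.31323784, -0.48396617, -0.81710391],
       [ 0.44702587,  0.68398177, -0.5764866 ]]), 't': array([-0.43134185,  0.27015676,  0.80142729])}
0.1 [ 1.98020306e-01  9.80197395e-01 -9.99064681e-04 -1.63665400e-04]
```

View pics/top0.png

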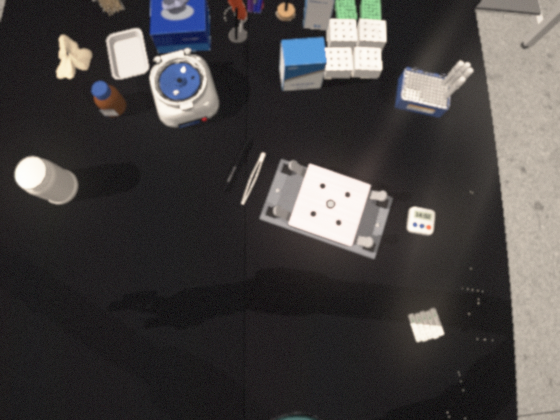

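View pics/side0.png

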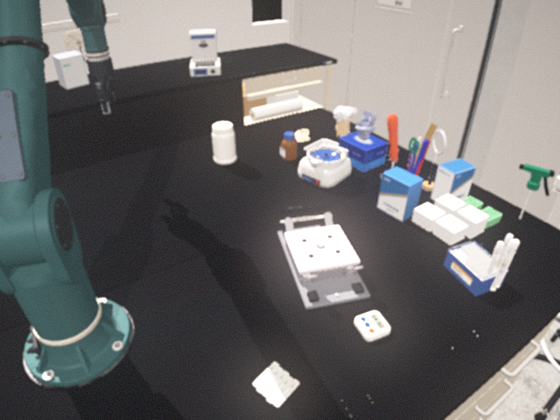

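The top view shows the plate centred at about (331,204), with the stand spanning (262..392, 158..257). The forceps and pen are to the left and the timer is at (421,221). I'll enlarge it to read the corners.

Run:
```python
import cv2
im=cv2.imread("pics/top0.png")[150:265,250:405]
cv2.imwrite("pics/crop.png",cv2.resize(im,None,fx=5,fy=5,interpolation=cv2.INTER_CUBIC))
```

```text
(no output)
```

View pics/crop.png

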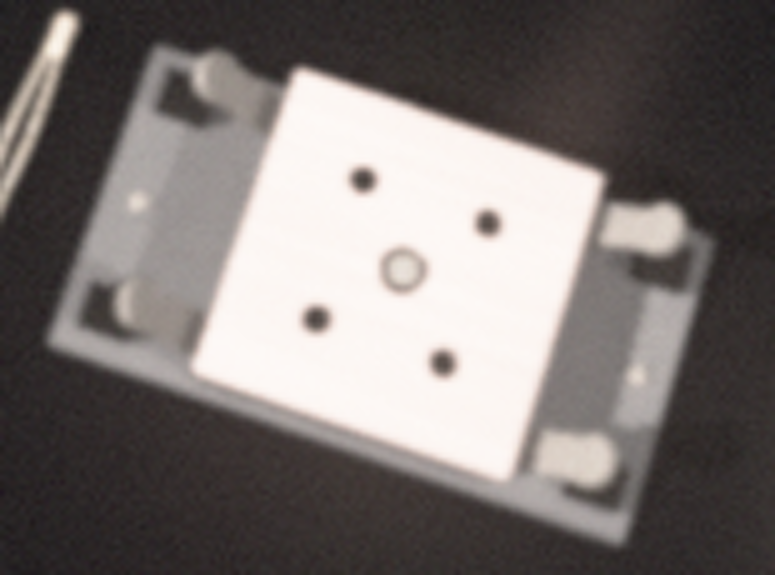

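The crop shows the plate corners at (298,66), (606,177), (512,483) and (192,372). The stand corners are at (158,45), (714,237), (625,547) and (48,347), and the tabs at (215,76), (135,303), (665,230) and (595,462). Next I'll convert these to world coordinates.

```bash
cat > h.py <<'E'
from workcell import arm
import numpy as np, cv2
from scipy.optimize import least_squares
from scipy.spatial.transform import Rotation as Ro
def project(X,n="top"):
    m=arm.camera_model(n); p,_=cv2.projectPoints(np.array(X,float),cv2.Rodrigues(m["R"])[0],m["t"],m["intrinsics"],np.array([m["k1"],0,0,0,0])); return p[:,0]
def world(p,P):   # stand-frame pts -> world
    c,s=np.cos(p[2]),np.sin(p[2]); P=np.array(P,float)
    return np.c_[p[0]+c*P[:,0]-s*P[:,1],p[1]+s*P[:,0]+c*P[:,1],P[:,2]]
E
python3 - <<'E'
from h import *
px=lambda L:(np.array(L)+.5)/5-.5+[250,150]
pl=px([(298,66),(606,177),(512,483),(192,372),(403,269)]); st=px([(158,45),(714,237),(625,547),(48,347)])
tb=px([(215,76),(665,230),(595,462),(135,303)])
PL=[(.075,.075,.056),(.075,-.075,.056),(-.075,-.075,.056),(-.075,.075,.056),(0,0,.057)]
ST=[(.078,.143,.01),(.078,-.143,.01),(-.078,-.143,.01),(-.078,.143,.01)]
def fit(Q,obs):
    r=least_squares(lambda p:(project(world(p,Q))-obs).ravel(),[.6,-.1,-.3]); print(r.x,np.abs(r.fun).max().round(2)); return r.x
fit(PL,pl);fit(ST,st);p=fit(PL+ST,np.r_[pl,st])
from scipy.optimize import least_squares
for o in tb:   # tab centre at z~.065
    r=least_squares(lambda q:(project([[q[0],q[1],.066]])-o).ravel(),p[:2]).x
    d=r-p[:2];c,s=np.cos(p[2]),np.sin(p[2]);print("tab",r,"local",c*d[0]+s*d[1],-s*d[0]+c*d[1])
E
```

```text
[ 0.57670958 -0.08002118 -0.34198031] 0.59
[ 0.57588148 -0.07981255 -0.33789971] 0.54
[ 0.57636252 -0.07993062 -0.33922129] 0.59
tab [0.66463908 0.00443864] local 0.055171925304740826 0.10893566830504665
tab [ 0.5939307  -0.19835253] local 0.055972273289992255 -0.10582767046583204
tab [ 0.48939292 -0.16136478] local -0.054916110754850686 -0.10573295180150419
tab [0.56050432 0.04095039] local -0.0551780110579287 0.10871562438074192
```

The fit is consistent: residuals are under 0.6 px and the tabs land at local (±55, ±106) mm as expected. I'll close the empty fingers and press the first corner, with a guard on the force.

```bash
cat >> h.py <<'E'
P=[.57636,-.07993,-.3395]
C={"nl":(-.055,.055),"nr":(-.055,-.055),"fl":(.055,.055),"fr":(.055,-.055)}
def quat(sgn):
    c,s=np.cos(P[2]),np.sin(P[2]); x=sgn*np.array([-s,c,0]); z=np.array([0,0,-1.]); return Ro.from_matrix(np.c_[x,np.cross(z,x),z]).as_quat()
def pt(x,y,z): return world(P,[(x,y,z)])[0]
def press(xy,q,z0,zmin,fmax,step=.001,vel=.02):
    """guarded descent from z0; returns log of (actual z, force)"""
    arm.movel(pt(*xy,z0),q,.12); f0=arm.current_wrist_force()[2]; log=[]; z=z0
    while z>zmin:
        z-=step; arm.movel(pt(*xy,z),q,vel)
        f=arm.current_wrist_force()[2]-f0; log.append((round((arm.current_position()[2])*1e3,2),round(f,1)))
        if f>fmax: break
    return log
E
python3 - <<'E'
from h import *
arm.command_gripper(0)
best=min((1,-1),key=lambda s:(lambda j:9 if j is None else np.abs(j-arm.current_joint_positions()).max())(arm.inverse_kinematics(pt(*C["nl"],.12),quat(s))))
q=quat(best);print("sgn",best,{k:np.round(arm.inverse_kinematics(pt(*v,.12),q),2) for k,v in C.items()})
arm.move_pose(pt(*C["nl"],.12),q); print(arm.current_clock())
print(press(C["nl"],q,.062,.049,10)); arm.movel(pt(*C["nl"],.09),q,.12); print(arm.current_clock())
E
```

```text
sgn 1 {'nl': array([-0.39,  0.53,  0.45,  2.1 , -0.41,  0.59,  0.01]), 'nr': array([-0.2 ,  0.51,  0.45,  2.16, -0.41,  0.56,  0.22]), 'fl': array([-0.31,  0.65,  0.47,  1.87, -0.42,  0.72,  0.06]), 'fr': array([-0.15,  0.63,  0.47,  1.92, -0.43,  0.7 ,  0.23])}
3.4583
[(np.float64(61.61), np.float64(-0.2)), (np.float64(60.14), np.float64(-0.3)), (np.float64(58.92), np.float64(-0.2)), (np.float64(57.91), np.float64(0.7)), (np.float64(56.92), np.float64(0.4)), (np.float64(55.93), np.float64(0.7)), (np.float64(54.95), np.float64(-0.4)), (np.float64(53.94), np.float64(-0.4)), (np.float64(52.94), np.float64(0.5)), (np.float64(51.93), np.float64(-0.9)), (np.float64(50.93), np.float64(0.1)), (np.float64(49.93), np.float64(-0.1)), (np.float64(48.95), np.float64(-1.1))]
7.8333
```

No force registered down to 49 mm, so I'll look before going further.

Run:
```python
from h import *
print(arm.current_finger_gap(),arm.current_position(),arm.current_wrist_force())
a=arm.read_camera("side")[130:330,220:420,::-1];b=arm.read_camera("top")[130:280,240:440,::-1]
b=cv2.copyMakeBorder(b,0,50,0,0,cv2.BORDER_CONSTANT)
print(project([arm.current_position()],"side"),project([arm.current_position()]))
cv2.imwrite("pics/c1.png",cv2.resize(np.hstack([a,b]),None,fx=2,fy=2,interpolation=cv2.INTER_CUBIC))
```

```text
-0.0004130631832213635 [ 0.54285884 -0.00953867  0.09013108] [ 0.07435531 -0.43091929 -0.66131597]
[[293.0067761  225.80441531]] [[300.44075007 216.73322992]]
```

View pics/c1.png

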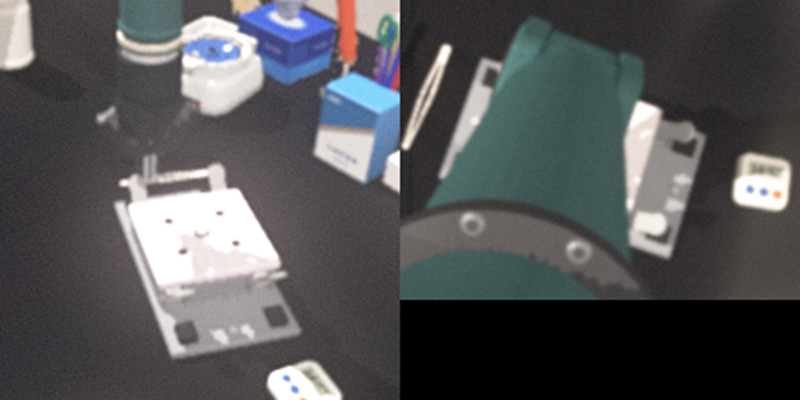

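The side view shows the closed tips at about (296,219), above the plate's near-left corner, while the reported TCP projects to (293,226). I'll check this with the plate's corners and an enlarged crop.

Run:
```python
from h import *
X=[(-.075,.075,.056),(.075,.075,.056),(.075,-.075,.056),(-.075,-.075,.056)]
print("plate side",project(world(P,X),"side").round(1).tolist())
p=arm.current_position()
for dz in(0,.01,.013,.02,.03): print(dz,project([p+[0,0,dz]],"side").round(1))
print(Ro.from_quat(arm.current_eef_rot()).as_matrix().round(3).tolist())
a=arm.read_camera("side")[170:270,260:360,::-1]
a=cv2.resize(a,None,fx=6,fy=6,interpolation=cv2.INTER_CUBIC); cv2.imwrite("pics/c2.png",np.clip((a/255.)**.5*255,0,255))
```

```text
plate side [[283.5, 232.6], [338.3, 224.5], [360.3, 261.5], [299.2, 272.0]]
0 [[293.  225.8]]
0.01 [[293.1 222.6]]
0.013 [[293.1 221.6]]
0.02 [[293.2 219.3]]
0.03 [[293.2 216. ]]
[[0.333, 0.943, -0.001], [0.943, -0.333, 0.0], [-0.0, -0.001, -1.0]][ WARN:0@1.578] global loadsave.cpp:1063 imwrite_ Unsupported depth image for selected encoder is fallbacked to CV_8U.
```

View pics/c2.png

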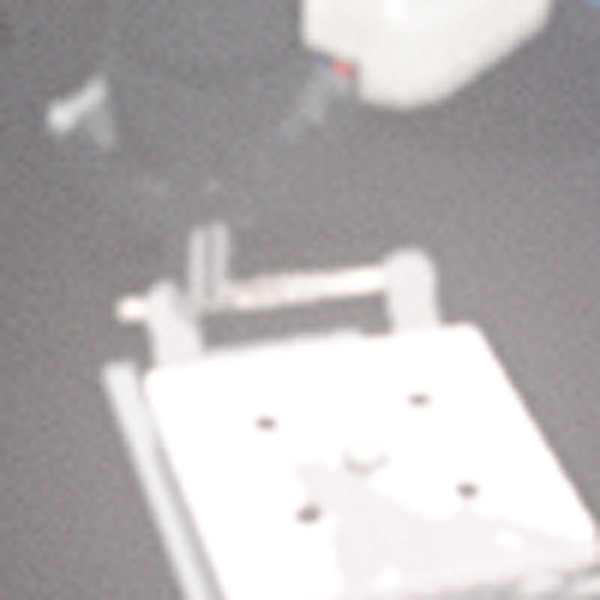

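The pads' ends appear at side pixel (294.7,221). That is about 15–20 mm above the reported TCP but laterally correct, so the shut fingertips sit higher than reported. I'll continue the guarded descent to find the real contact height.

Run:
```python
from h import *
q=quat(1)
L=press(C["nl"],q,.050,.028,10); print([(float(a),float(b)) for a,b in L]); arm.movel(pt(*C["nl"],.07),q,.12); print(arm.current_clock())
```

```text
[(49.57, 0.3), (48.18, 0.7), (46.95, -0.1), (45.91, -0.3), (44.92, 0.5), (43.94, 0.1), (42.95, -0.7), (41.91, -0.1), (40.93, -0.7), (39.96, 0.0), (38.96, -0.4), (37.94, -0.6), (36.94, 0.9), (35.93, -0.5), (34.92, 0.0), (34.43, 4.5), (34.35, 13.6)]
13.175
```

Contact came at a reported 34.6 mm and was rigid, so near_left bears and the fingertip offset is about 21.4 mm. I'll try the next corners and stop at the first that gives.

Run:
```python
from h import *
q=quat(1)
for k in("nr","fr","fl"):
    arm.movel(pt(*C[k],.046),q,.15)
    L=press(C[k],q,.038,.0285,10); print(k,[(float(a),float(b)) for a,b in L]); arm.movel(pt(*C[k],.046),q,.12); print(arm.current_clock())
    c=[a for a,b in L if b>2]
    if c and c[0]-c[-1]>2: print("gives",k); break
```

```text
nr [(37.07, 0.9), (36.0, 1.3), (34.97, 1.2), (34.4, 6.3), (34.34, 16.3)]
15.8333
fr [(37.07, -0.5), (36.01, 0.7), (34.91, 0.8), (34.11, 2.2), (33.24, 3.6), (32.33, 5.4), (31.55, 7.0), (30.81, 7.5), (30.28, 11.3)]
19.5083
gives fr
```

far_right gives: 4 mm at 2–8 N, then a stop. I'll press its shim straight down, 38 mm outward of the hinge.

Run:
```python
from h import *
q=quat(1); S=(.055,-.106)
arm.movel(pt(*C["fr"],.075),q,.12); arm.movel(pt(*S,.075),q,.12)
L=press(S,q,.056,.001,11,.0015,.03); print([(float(a),float(b)) for a,b in L])
arm.movel(pt(*S,.09),q,.12); print(arm.current_clock())
arm.movel(pt(-.02,-.106,.20),q,.25)
a=arm.read_camera("side")[190:300,260:400,::-1]; cv2.imwrite("pics/c3.png",cv2.resize(a,None,fx=5,fy=5,interpolation=cv2.INTER_CUBIC)); print(arm.current_clock())
```

```text
[(54.73, -0.8), (53.37, 1.2), (51.9, 3.9), (50.38, 4.9), (48.72, 4.4), (46.14, -0.3), (45.03, 1.0), (43.84, -0.4), (42.45, -0.0), (40.94, -0.2), (39.39, -0.0), (37.89, -0.4), (36.38, -0.2), (34.88, -0.2), (33.37, -0.2), (31.89, -0.6), (30.37, -0.7), (28.87, 0.4), (27.38, 0.5), (25.87, -1.1), (24.37, -0.4), (22.87, -0.3), (21.37, 0.3), (19.85, -0.8), (18.37, 0.6), (16.87, -0.2), (15.37, -0.0), (13.84, -0.4), (12.35, -1.1), (10.86, -0.7), (9.38, -0.9), (7.84, -1.0), (6.34, -0.2), (5.18, 3.3), (4.96, 12.3)]
30.4
31.1333
```

View pics/c3.png

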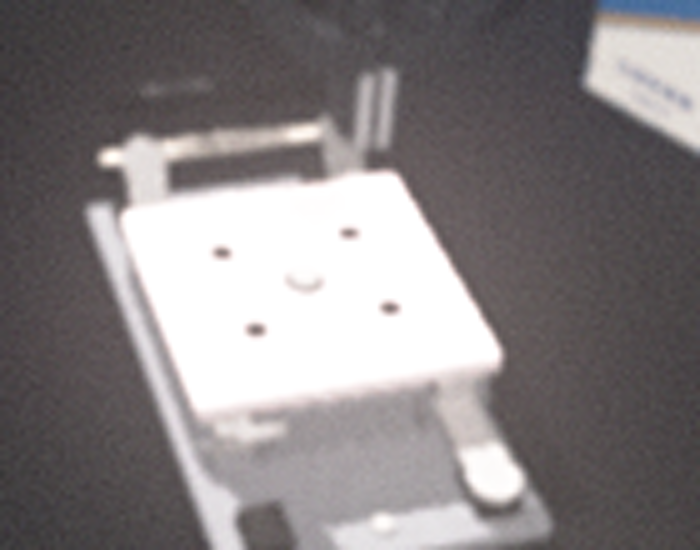

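The far-right shim now lies flat, with its tab at crop (492,475), i.e. side (358.4,285). The other three shims are still raised. A quick numeric check, then I'll hand in.

Run:
```python
from h import *
for f in(.85,.75,.65,.5):
    a=.85-f; a0=np.arctan2(.003,.052)+a  # approx rise left
    print(f,(project(world(P,[(.055,-.068-.055*np.cos(a),.027+.055*np.sin(a))]),"side")+[1.7,2]).round(1))
print(arm.current_wrist_force().round(1),arm.current_clock())
```

```text
0.85 [[360.5 287.9]]
0.75 [[360.7 286.1]]
0.65 [[360.9 284.2]]
0.5 [[360.9 281. ]]
[-0.  -0.1 -0.8] 31.1333
```

The hard stop came at a fingertip height of about 26.4 mm, against 26 mm expected when flat, so the shim is fully down.

```bash
python3 -c "
from workcell import arm
print(arm.close_job())"
```

```text
the job is handed in; nothing more can be done
None
```

The far-right corner was the one that gave; I pressed its shim flat and let go, left the other three shims standing, and handed the job in at about 31 s, though I did not take a final look at the timer, forceps and pen.

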